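# Close the drive housing and hold its panel down

## Robot

A 6-joint arm with a two-finger parallel gripper is mounted at the origin on the work surface. World frame = base frame: x ahead of the robot, y to its left, z up, the work surface at z = 0. Lengths are in mm, angles in rad, forces in N, time in s.
With the tool pointing down it reaches from about 350 to 875 mm from the base axis. Payload 4.2 kg.
Tool frame: the origin (TCP) lies at the very end of the fingers, on their centre line; the grasp point (between the pads) lies arm.grip_point_offset behind it (arm.grip_point_offset is the distance from the TCP to the grasp point, in mm); z points along the fingers, y is the line along which they close (so a half turn about z gives the same grasp; the last joint's range is limited). The gripper opens to 85 mm and grips with 20 to 120 N. Pads are 22 mm wide; open, the fingers measure 114 mm over their backs; the gripper's body (76 mm by 85 mm) begins 54 mm behind the grasp point. The pads swing forward as they close: fully open they stand 13 mm farther back than shut.
Start: joints at [1.468, 0.385, 0.008, 0, -1.194, -0.259], TCP at [221.191, 584.529, 205.812] pointing down, gripper open.
Joint ranges: [-3.14, 3.14], [-1.21, 2.06], [-1.07, 1.41], [-3.16, 2.05], [-2.99, -0.16], [-3.1, 3.1]. Speed limits (rad/s): [2.79, 2.79, 3.14, 3.14, 3.14, 3.14].

## Interface

Orientations are given as a unit quaternion [x, y, z, w].
In Python, from bench import arm, cams, ticket gives the robot as it stands.
- The arm moves only by the tool servo_tool, never from a script. Its argument "commands" is a list that holds one entry, the list of rows, each a list of 7 numbers: the closure in counts, from 0 (fully open) to 255 (shut), then the shift along the tool's x, y, z in m, then the turn, a rotation vector about the tool's x, y, z in degrees. In form: [[[grip, x, y, z, ax, ay, az], ...]]. A call has 1 to 10 rows; each row shifts and turns the commanded pose from where the row before left it, along the tool's axes as they then stand; what a row does not reach is not made up. A row lasts 1/12 s, in which the tool goes at most 41.7 mm and 7.16 degrees, less where a joint would pass 70% of its speed; a pose out of reach is approached as far as the arm can. A call with a gripper value outside its range is refused whole. The fingers move at their own pace and stop on an object; the grip force is fixed at half the most. Time passes only in rows, so rows that do not move let the fingers close. It gives the time, the measured TCP pose, the force, the opening and the grip force at its end, in the units of the state.
- arm.read_state(): the state, without advancing time (a new reading comes with each control period).
- cams.get_image(name): name is "side" or "top"; returns a dict with "frame" (480x640x3 uint8, blue, green, red), "K" (3x3 intrinsics, pixels), "T" (4x4, takes a point from camera to world coordinates). Camera axes: x right, y up, looking along -z (the intrinsics and any distortion apply to the point x, -y, -z); pixel columns grow to the right and rows downward; lengths in mm; the calibration is good to about 2 mm. A picture is of the moment at which its call begins. There is no depth.
- ticket.job_done(): hands the job in; it is judged then, once.
The state is a dict: "clock": time; "joints": joint angles; "joint_vel": joint speeds; "joint_efforts": joint torques, N m; "position": TCP position; "ee_rot": TCP orientation; "contact_force": force on the tool from outside, world axes, zero at the start; "wrist_torque": the same for the moment, N m; "gripper_width": finger opening in mm; "grasp_force": force on a finger pad.
Only numpy, scipy, OpenCV 4.12 (cv2) and the standard library are available. Lean on these libraries where they do the work, as an engineer would, in place of code of your own. Each camera call takes 0.05 s, during which the arm holds its last target. There are 200 camera calls.

## Task

Turn the red wing fastener on the blue drive housing until it lines up with the yellow index marks, then fit the white access panel over the opening, with the wing standing up through its slot, and press it down on the sprung seal until it is flush with the rim. Finish still holding the panel pressed fully home with the gripper, so that a colleague can lock it; do not let go, and leave the other things on the bench where they are.

Things in the scene. Friction and masses are not known exactly. Their poses are not given: they have to be found in the camera images.
- housing: Blue housing fixed to the bench, 152 (x) x 222 (y) x 60 mm tall, open on top; origin at the centre of its underside, z up. Walls 12 mm thick leave a centred 128 x 198 mm opening, with a black sprung seal just inside. The red fastener stands at x 0, y -60 mm; yellow index marks on the rim at either side of it show the housing's x direction, in which its wing must lie.
- panel: Loose white panel, 120 (x) x 190 (y) x 8 mm, about 0.4 kg, flat on the bench; origin at the centre of its underside, z up. Slot and pull: see their points. Fitted, it is centred on the housing with its axes along the housing's (4 mm play all round), wing through slot. Its underside is 57 mm above the bench resting on the free seal, 52 mm pressed home (top flush with the rim).
- panel_slot (a point): Centre of the through slot, on the panel's top face, at the panel's x 0, y -60 mm; axes as the panel's. The slot is 52 mm long in x and 18 mm wide in y.
- panel_pull (a point): Centre of the top of the black upright pull at the panel's centre, 53 mm above its underside; axes as the panel's. The pull is 14 mm thick in x, 60 mm long in y and 45 mm tall, to be gripped across its thickness.
- fastener (a joint): Angle of the red quarter-turn fastener about its upright axis, rad, anticlockwise seen from above: 0 when the wing lies along the housing's x axis, between the index marks, as the fitted panel's slot does; about 0.8 to 1.45 at the start, range -0.5 to 1.6. It turns with light friction (about 0.06 N m) and stays where it is left. The panel passes over the wing only if it is within about 0.15 rad of 0.
- fastener_wing (a point): Centre of the top of the fastener's red wing, 96 mm above the bench; x along the wing. The wing is 44 mm long (x), 10 mm thick (y), and reaches from 66 to 96 mm above the bench, on a shaft 10 mm across, so it can be gripped across its thickness above the rim.
- seal (a joint): How far the sprung rubber seal is pressed down, m: 0 free, 0.005 at its hard stop (panel flush). It takes about 5 N to start and 12.5 N to bottom, the panel's weight (about 4 N) included, so the panel alone does not press it down.
- wrench: 150 mm steel wrench lying on the bench; a bystander, leave it alone.
- cutting_ring: brass soil cutting ring, 68 mm across, 20 mm tall; a bystander, leave it alone.
- weight: steel disc weight, 56 mm across, 22 mm tall; a bystander, leave it alone.
- tin: closed aluminium soil tin, 60 mm across, 50 mm tall; a bystander, leave it alone.
- screwdriver: 170 mm screwdriver lying on the bench; a bystander, leave it alone.
- stone: grey porous stone disc, 62 mm across, 12 mm tall; a bystander, leave it alone.
- cell: open brass consolidation cell, 84 mm across, 45 mm tall; a bystander, leave it alone.
There are look-alikes about, which are no part of the job. Leave any green or turquoise look-alike of the panel alone.

How it is judged:
By the outcome, as a careful person would: the job done as asked, in the order asked, and still so for the second after the job is handed in, while the arm keeps its last pose, push and grip.
It also fails if it takes over 64 s, if anything falls off the work surface, if the arm or the gripper's body presses on something with over 40 N, if the wrist force passes 120 N, or if a joint passes its speed limit or range.

## Working session

There is one attempt and no reset: what is moved stays moved. The work goes in short steps, Python scripts to look and compute and a tool call to move; the robot and the scene stay as the last step left them, time stands still between calls to the robot, and variables do not carry over. Pictures are saved under pics/ and viewed, at most 10 in all, crops included, and the job is handed in when it is done.

Besides the shell and the picture viewer there is one more tool, called as name(argument=value, ...) on one line, values as JSON. servo_tool: Moves the arm, as the interface text tells. Its arguments: {"type":"object","properties":{"commands":{"type":"array","items":{"type":"array","items":{"type":"array","items":{"type":"number"}}}}},"required":["commands"]}

```bash
mkdir -p pics; cat > h.py <<'E'
import numpy as np, cv2
from bench import arm, cams, ticket
def ray(im,u,v):
    K,T=im["K"],im["T"]; p=np.linalg.inv(K)@[u,v,1]
    d=T[:3,:3]@[p[0],-p[1],-p[2]]; return T[:3,3],d
def onz(im,u,v,z):
    o,d=ray(im,u,v); return o+d*(z-o[2])/d[2]
def proj(im,P):
    T=im["T"]; c=T[:3,:3].T@(np.array(P,float)-T[:3,3]); q=im["K"]@[c[0],-c[1],-c[2]]; return q[:2]/q[2]
E
python3 - <<'E'
from h import *
for n in("top","side"):
    i=cams.get_image(n); cv2.imwrite(f"pics/{n}0.png",i["frame"]); print(n,i["T"].round(2).tolist(),i["K"].round(1).tolist(),[k for k in i])
s=arm.read_state();print(s, arm.grip_point_offset)
E
```

```text
top [[0.02, 0.99, -0.13, 327.82], [-1.0, 0.02, -0.01, -12.27], [-0.01, 0.13, 0.99, 1759.94], [0.0, 0.0, 0.0, 1.0]] [[600.7, 0.0, 318.6], [0.0, 600.7, 235.9], [0.0, 0.0, 1.0]] ['frame', 'K', 'T']
side [[0.72, 0.53, -0.45, -72.98], [-0.69, 0.54, -0.47, -643.49], [-0.0, 0.66, 0.76, 1121.11], [0.0, 0.0, 0.0, 1.0]] [[576.8, 0.0, 326.3], [0.0, 576.8, 239.8], [0.0, 0.0, 1.0]] ['frame', 'K', 'T']
{'clock': 0.1, 'joints': array([ 1.46763863e+00,  3.85458795e-01,  6.76016477e-03, -4.25729889e-04,
       -1.19398617e+00, -2.58589808e-01]), 'joint_vel': array([-0.00019033, -0.00365338,  0.0034735 ,  0.00186329, -0.0010227 ,
       -0.00025507]), 'joint_efforts': array([-3.65136848e-04, -3.93323064e+01,  1.88928294e+01,  4.19798791e+00,
       -2.61284025e-03,  8.97428180e-06]), 'position': array([220.98624978, 584.02070935, 204.84407355]), 'ee_rot': array([ 9.83672306e-01, -1.79966287e-01, -1.23951199e-04,  9.56748330e-04]), 'contact_force': array([ 0.04943033,  0.01379206, -0.2485418 ]), 'wrist_torque': array([-0.01724109, -0.00603518,  0.06487387]), 'grasp_force': 0.0, 'gripper_width': 85.53692465116872} 18.700000000000003
```

View pics/top0.png

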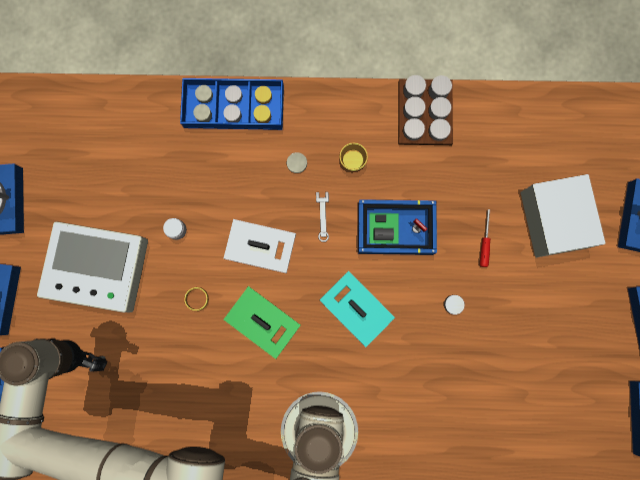

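View pics/side0.png

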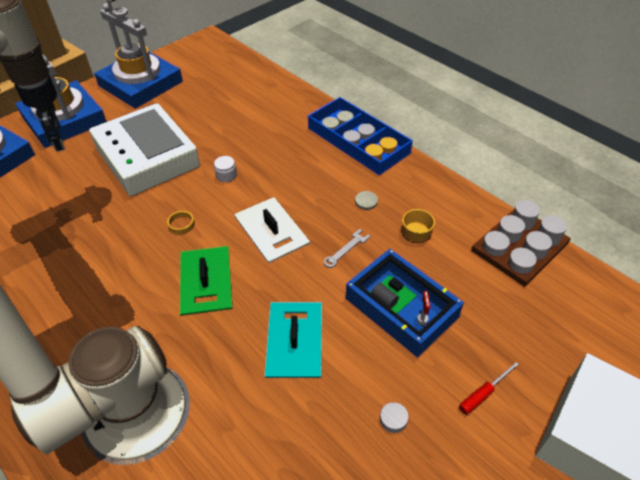

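Top view: the blue housing is at about (397,227), with its red wing at (418,227) and yellow marks at (418,202) and (418,253). Panel candidates are white at (260,246), green at (262,322), turquoise at (357,309) and a white box at (565,215). Only the flat white one at (260,246) has both slot (280,251) and pull. The blue three-bay tray at (232,103) has no fastener. Next I measure these and check an enlarged crop.

```bash
cat > m.py <<'E'
from h import *
import sys
def big(mask,x0,y0,x1,y1,hull=True):
    m=np.zeros_like(mask); m[y0:y1,x0:x1]=mask[y0:y1,x0:x1]
    c=cv2.findContours(m,cv2.RETR_EXTERNAL,cv2.CHAIN_APPROX_NONE)[0]; return max(c,key=cv2.contourArea)[:,0,:].astype(float)
def rect(im,c,z):
    P=np.array([onz(im,u,v,z)[:2] for u,v in c],np.float32); return cv2.minAreaRect(P)
def meas(im,z_h=60):
    hsv=cv2.cvtColor(im["frame"],cv2.COLOR_BGR2HSV); H,S,V=cv2.split(hsv)
    red=((((H<6)|(H>172))&(S>150)&(V>90))*255).astype(np.uint8)
    yel=(((H>22)&(H<35)&(S>150)&(V>120))*255).astype(np.uint8)
    blue=(((H>100)&(H<130)&(S>120))*255).astype(np.uint8)
    white=(((S<40)&(V>170))*255).astype(np.uint8)
    blk=((V<60)*255).astype(np.uint8)
    return red,yel,blue,white,blk
E
python3 - <<'E'
from m import *
t=cams.get_image("top"); s=cams.get_image("side")
r,y,b,w,k=meas(t)
print("housing top z60",rect(t,big(b,350,190,445,262),60))
print("panel z8",rect(t,big(w,215,210,305,280),8))
print("pull z53",rect(t,big(k,240,235,275,258),53))
print("wing z96",rect(t,big(r,405,210,435,245),96))
for box in((405,195,430,212),(405,245,430,260)):
    c=big(y,*box).mean(0); print("mark",c,onz(t,*c,60))
r2,y2,b2,w2,k2=meas(s)
print("side pull", rect(s,big(k2,255,200,285,240),53))
c=big(r2,415,285,435,330); print("side wing",c.mean(0), onz(s,*c.mean(0),85),c.min(0),c.max(0))
print("side panel",rect(s,big(w2,230,195,312,262),8))
for n,bx in(("mk1",(435,280,455,300)),("mk2",(395,318,412,335))):
    c=big(y2,*bx).mean(0); print(n,c,onz(s,*c,60))
a=cv2.resize(t["frame"][190:290,215:445],None,fx=3.4,fy=3.4,interpolation=cv2.INTER_CUBIC)
d=cv2.resize(s["frame"][245:355,340:470],None,fx=2.2,fy=2.2,interpolation=cv2.INTER_CUBIC)
o=np.zeros((600,790,3),np.uint8); o[:a.shape[0],:a.shape[1]]=a[:,:790]; o[345:345+d.shape[0],:d.shape[1]]=d
cv2.imwrite("pics/crop1.png",o)
E
```

```text
housing top z60 ((580.813720703125, -212.94610595703125), (106.76007080078125, 173.9627685546875), 1.0428566932678223)
panel z8 ((524.1858520507812, 185.93927001953125), (188.7848663330078, 120.26251983642578), 78.17793273925781)
pull z53 ((522.0078125, 183.78135681152344), (59.303550720214844, 13.561864852905273), 78.07156372070312)
wing z96 ((579.8163452148438, -271.65924072265625), (39.39590072631836, 7.926669597625732), 54.26926040649414)
mark [418.5 201. ] [ 655.69209375 -273.35585858   60.        ]
mark [419.  250.5] [ 512.85496504 -274.58978286   60.        ]
side pull ((509.9643249511719, 169.35548400878906), (83.23157501220703, 21.469079971313477), 77.77188873291016)
side wing [425.18421053 299.81578947] [ 584.01738537 -269.13187057   85.        ] [423. 291.] [429. 308.]
side panel ((521.8064575195312, 185.373779296875), (189.65992736816406, 119.9107666015625), 78.33934783935547)
mk1 [444.5 289.5] [ 653.25877312 -272.3482867    60.        ]
mk2 [404.  326.3] [ 513.38860178 -272.77050142   60.        ]
```

View pics/crop1.png

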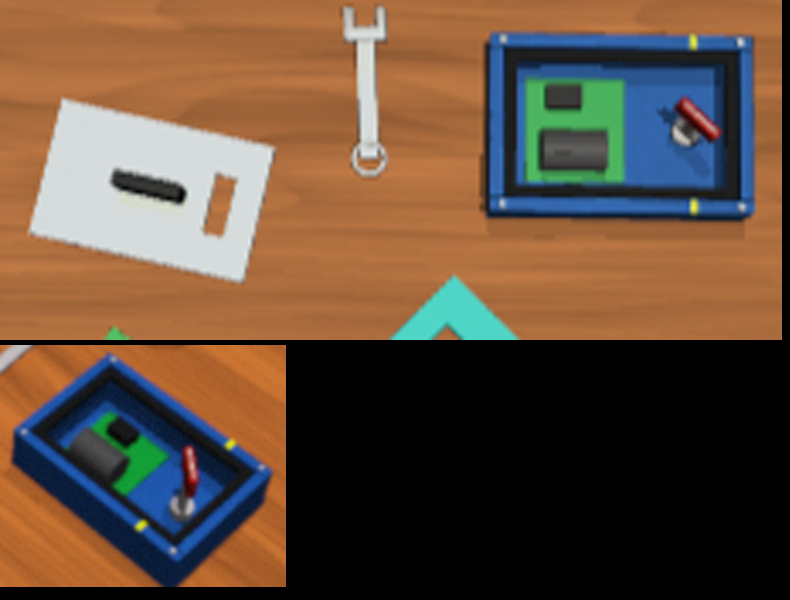

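The crop confirms it: the white panel has a black pull and a slot on its right side, and the housing has yellow marks and a wing at about 54°. My housing mask only caught the inner floor, so I'm re-measuring the outer rim.

```bash
python3 - <<'E'
from m import *
t=cams.get_image("top"); s=cams.get_image("side")
for im,bx in((t,(352,194,442,260)),(s,(335,240,470,355))):
    b=meas(im)[2]; m=np.zeros_like(b); x0,y0,x1,y1=bx; m[y0:y1,x0:x1]=b[y0:y1,x0:x1]
    P=np.argwhere(m)[:,::-1]; h=cv2.convexHull(P.astype(np.int32))[:,0,:]
    print("rim60",rect(im,h,60)); 
# wing corners in side, both ends at top
print([onz(t,*p,8)[:2].round(1) for p in [(280,251)]], proj(t,[583,-213,60]),proj(s,[583,-213,60]))
E
```

```text
rim60 ((580.1768188476562, -212.91717529296875), (154.18678283691406, 220.1067352294922), 0.11545383930206299)
rim60 ((566.224365234375, -221.25042724609375), (176.9241180419922, 233.8533172607422), 0.37846100330352783)
[array([509.3, 124.4])] [397.35771669 225.66625573] [404.21239307 291.77254284]
```

servo_tool(commands=[[[0,0.0256,0.0269,0,0,0,0],[0,0.0256,0.0269,0,0,0,0],[0,0.0256,0.0269,0,0,0,0],[0,0.0256,0.0269,0,0,0,0],[0,0.0256,0.0269,0,0,0,0],[0,0.0256,0.0269,0,0,0,0],[0,0.0256,0.0269,0,0,0,0],[0,0.0256,0.0269,0,0,0,0],[0,0.0256,0.0269,0,0,0,0],[0,0.0256,0.0269,0,0,0,0]]])

```text
clock: 1.13
position: [365.6, 240.6, 206.1]
ee_rot: [0.984, -0.18, 0.0, -0.0]
contact_force: [0.9, 0.3, 0.3]
gripper_width: 85.7
grasp_force: 0.0
```

servo_tool(commands=[[[0,0.0256,0.0269,0,0,0,0],[0,0.0256,0.0269,0,0,0,0],[0,0.0256,0.0269,0,0,0,0],[0,0.0256,0.0269,0,0,0,0],[0,0.0256,0.0269,0,0,0,0],[0,0.0256,0.0269,0,0,0,0],[0,0.0256,0.0269,0,0,0,0],[0,0.0256,0.0269,0,0,0,0],[0,0.0256,0.0269,0,0,0,0],[0,0.0256,0.0269,0,0,0,0]]])

```text
clock: 1.97
position: [510.0, -101.8, 206.0]
ee_rot: [0.984, -0.18, 0.0, -0.0]
contact_force: [0.0, 0.6, -0.2]
gripper_width: 85.5
grasp_force: 0.0
```

servo_tool(commands=[[[0,0.0256,0.0269,0,0,0,0],[0,0.0256,0.0269,0,0,0,0],[0,0.0256,0.0269,0,0,0,0],[0,0.0256,0.0269,0,0,0,0],[0,0.0256,0.0269,0,0,0,0],[0,0,0,0,0,0,7],[0,0,0,0,0,0,7],[0,0,0,0,0,0,7],[0,0,0,0,0,0,7],[0,0,0,0,0,0,7]]])

```text
clock: 2.8
position: [581.6, -271.2, 205.5]
ee_rot: [0.883, -0.47, -0.0, 0.0]
contact_force: [0.2, 0.5, -0.2]
gripper_width: 85.2
grasp_force: 0.0
```

servo_tool(commands=[[[0,0,0,0,0,0,7],[0,0,0,0,0,0,7],[0,0,0,0,0,0,7],[0,0,0,0,0,0,7],[0,0,0,0,0,0,7],[0,0,0,0,0,0,7],[0,0,0,0,0,0,7],[0,0,0,0,0,0,7],[0,0,0,0,0,0,7],[0,0,0,0,0,0,7]]])

```text
clock: 3.63
position: [581.7, -270.9, 205.7]
ee_rot: [-0.453, 0.891, 0.0, -0.0]
contact_force: [0.3, -0.3, 0.5]
gripper_width: 85.1
grasp_force: 0.0
```

servo_tool(commands=[[[0,0,0,0.022,0,0,0],[0,0,0,0.022,0,0,0],[0,0,0,0.022,0,0,0],[0,0,0,0.022,0,0,0],[0,0,0,0.022,0,0,0],[0,0,0,0.012,0,0,0],[0,0,0,0.009,0,0,0],[0,0,0,0,0,0,0],[120,0,0,0,0,0,0],[255,0,0,0,0,0,0]]])

```text
clock: 4.47
position: [582.8, -271.3, 76.3]
ee_rot: [-0.456, 0.89, -0.001, 0.001]
contact_force: [0.4, 0.2, 1.0]
gripper_width: 64.0
grasp_force: 0.0
```

servo_tool(commands=[[[255,0,0,0,0,0,0],[255,0,0,0,0,0,0],[255,0,0,0,0,0,0],[255,0,0,0,0,0,0],[255,0,0,0,0,0,0],[255,0,0,0,0,0,0],[255,0,0,0,0,0,0],[255,0,0,0,0,0,0]]])

```text
clock: 5.13
position: [581.7, -271.0, 74.8]
ee_rot: [-0.456, 0.89, -0.0, -0.0]
contact_force: [0.4, -0.2, -0.3]
gripper_width: 0.3
grasp_force: 0.0
```

The fingers shut on nothing, so I'm looking.

```bash
python3 - <<'E'
from m import *
t=cams.get_image("top"); s=cams.get_image("side")
a=cv2.resize(t["frame"][180:270,340:460],None,fx=4,fy=4,interpolation=cv2.INTER_CUBIC)
d=cv2.resize(s["frame"][230:360,340:480],None,fx=2.2,fy=2.2,interpolation=cv2.INTER_CUBIC)
o=np.zeros((400,790,3),np.uint8); o[:a.shape[0],:a.shape[1]]=a; o[:286,480:480+308]=d
cv2.imwrite("pics/crop2.png",o); print(arm.read_state()["gripper_width"],proj(t,[582,-271,75]),proj(s,[582,-271,75]))
E
```

```text
-0.09738891260461559 [418.51369538 225.61614902] [424.67789166 303.4821008 ]
```

View pics/crop2.png

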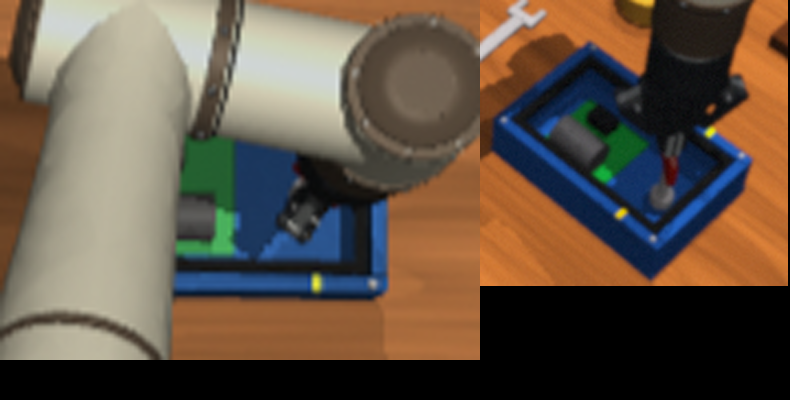

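The fingers look shut beside or above the wing: the red is just below the tips at about (670,165). I'll open, lift and re-measure.

servo_tool(commands=[[[0,0,0,0,0,0,0],[0,0,0,0,0,0,0],[0,0,0,0,0,0,0],[0,0,0,0,0,0,0],[0,0,0,0,0,0,0],[0,0,0,0,0,0,0],[0,0,0,-0.03,0,0,0],[0,0,0,-0.04,0,0,0],[0,0,0,-0.04,0,0,0],[0,0,0,-0.03,0,0,0]]])

```text
clock: 6.07
position: [582.5, -271.5, 218.6]
ee_rot: [-0.456, 0.89, -0.002, 0.001]
contact_force: [1.3, 0.4, 0.7]
gripper_width: 85.1
grasp_force: 0.0
```

```bash
python3 - <<'E'
from m import *
s=cams.get_image("side"); print(arm.read_state()["position"],arm.read_state()["gripper_width"])
r=meas(s)[0]; c=big(r,405,270,450,335); print(cv2.boundingRect(c.astype(np.int32)),c.mean(0))
for z in(66,96):
  for a in(54,0,90,-30): 
    d=22*np.array([np.cos(np.radians(a)),np.sin(np.radians(a))]); print(z,a,*[proj(s,[582+k*d[0],-272+k*d[1],z]).round(1) for k in(1,-1)])
d=cv2.resize(s["frame"][200:360,330:490],None,fx=3.6,fy=3.6,interpolation=cv2.INTER_CUBIC)
cv2.imwrite("pics/crop3.png",d)
E
```

```text
[ 585.3991619  -272.94956463  225.64823952] 85.38378229252909
(424, 292, 6, 18) [425.67567568 301.        ]
66 54 [422. 298.] [427.  314.4]
66 0 [430.9 300.4] [418.  311.9]
66 90 [416.8 300.2] [432.3 312.1]
66 -30 [433.9 304.1] [415.1 308.1]
96 54 [423.7 290. ] [428.9 306.6]
96 0 [432.7 292.4] [419.7 304.1]
96 90 [418.4 292.2] [434.2 304.2]
96 -30 [435.8 296.2] [416.6 300.2]
```

View pics/crop3.png

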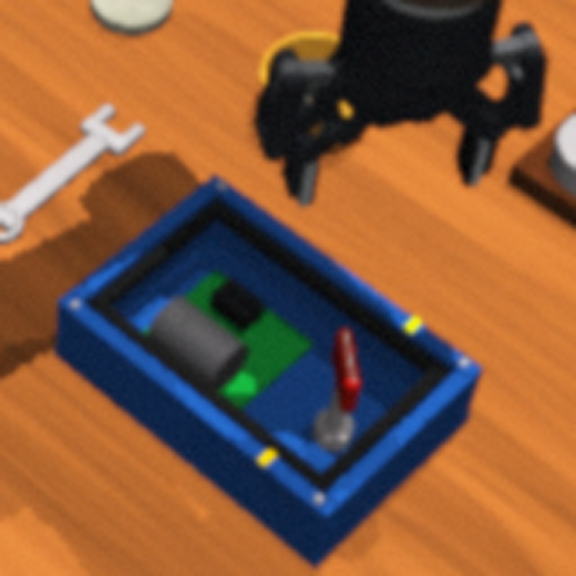

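Wing still at its old place: side px (424–430, 292–310), both views agree on about (580,-271.5,91). Open finger tips are at px (414,255) and (461,251). I'll compare those with the reported TCP.

```bash
python3 - <<'E'
from m import *
s=cams.get_image("side"); st=arm.read_state(); p=st["position"]; print(p.round(1),st["ee_rot"].round(3))
th=2*np.arctan2(st["ee_rot"][1],st["ee_rot"][0]); y=np.array([np.sin(th),-np.cos(th),0]); print(np.degrees(th))
for dz in(0,13): print(dz,[proj(s,p+[0,0,dz]+k*y*42.5).round(1) for k in(-1,0,1)])
# dark mask bottom contour of gripper
g=cv2.cvtColor(s["frame"],cv2.COLOR_BGR2GRAY); m=((g<45)*255).astype(np.uint8)
c=big(m,395,190,490,262); 
for a,b in((400,430),(445,475)):
    q=c[(c[:,0]>=a)&(c[:,0]<b)]; print("tip",q[q[:,1].argmax()])
E
```

```text
[ 585.  -272.4  222.5] [-0.456  0.89  -0.005  0.005]
234.31405713324983
0 [array([456. , 258.4]), array([435.4, 260.8]), array([414.7, 263.3])]
13 [array([457.1, 254.3]), array([436.4, 256.7]), array([415.4, 259.1])]
tip [413. 251.]
tip [461. 246.]
```

The tips look about 10 mm higher than the reported TCP, and in plan they agree. I'll go deeper, to about z 62, and close again.

servo_tool(commands=[[[0,0,0,0,0,0,0],[0,0,0,0.03,0,0,0],[0,0,0,0.03,0,0,0],[0,0,0,0.03,0,0,0],[0,0,0,0.03,0,0,0],[0,0,0,0.015,0,0,0],[0,0,0,0.01,0,0,0],[0,0,0,0.007,0,0,0],[0,0,0,0,0,0,0],[0,0,0,0,0,0,0]]])

```text
clock: 7.0
position: [582.1, -271.1, 63.1]
ee_rot: [-0.456, 0.89, -0.0, 0.0]
contact_force: [0.4, -0.8, 0.3]
gripper_width: 85.4
grasp_force: 0.0
```

servo_tool(commands=[[[255,0,0,0,0,0,0],[255,0,0,0,0,0,0],[255,0,0,0,0,0,0],[255,0,0,0,0,0,0],[255,0,0,0,0,0,0],[255,0,0,0,0,0,0],[255,0,0,0,0,0,0],[255,0,0,0,0,0,0]]])

```text
clock: 7.67
position: [584.5, -272.1, 63.8]
ee_rot: [-0.456, 0.89, -0.002, 0.002]
contact_force: [3.6, -2.8, -1.1]
gripper_width: 7.7
grasp_force: 59.1
```

```bash
python3 - <<'E'
from m import *
s=cams.get_image("side"); st=arm.read_state(); print(st["position"].round(1),st["gripper_width"],st["grasp_force"])
p=st["position"];print(proj(s,p))
d=cv2.resize(s["frame"][245:345,365:485],None,fx=6,fy=6,interpolation=cv2.INTER_CUBIC)
cv2.imwrite("pics/crop4.png",d)
E
```

```text
[ 584.5 -272.    63.7] 7.6521881035913495 59.10395801067352
[425.11409039 306.03124065]
```

View pics/crop4.png

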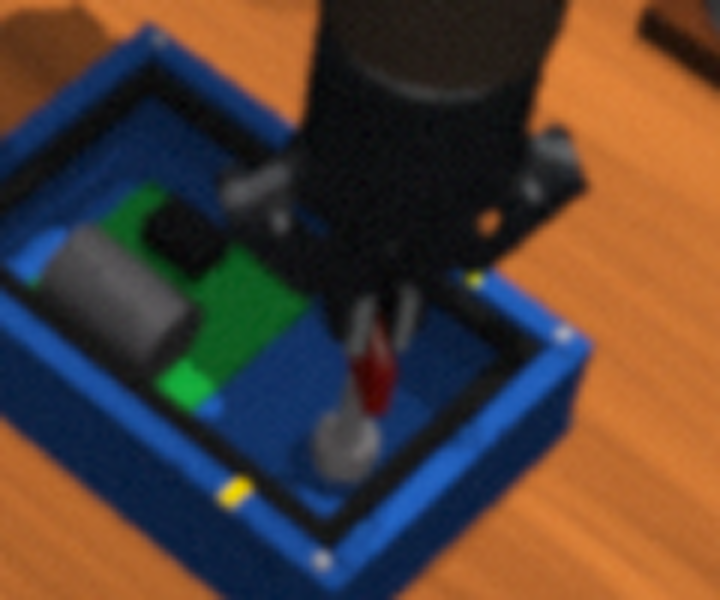

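Now it's gripped: 7.7 mm, 59 N, at the wing top near (427,303). The pads end about 20 mm above the reported TCP. I'll take up the 2.5 mm offset, then turn 54°.

servo_tool(commands=[[[255,0,-0.0025,0,0,0,0],[255,0,0,0,0,0,6.8],[255,0,0,0,0,0,6.8],[255,0,0,0,0,0,6.8],[255,0,0,0,0,0,6.8],[255,0,0,0,0,0,6.8],[255,0,0,0,0,0,6.8],[255,0,0,0,0,0,6.8],[255,0,0,0,0,0,6.5],[255,0,0,0,0,0,0]]])

```text
clock: 8.55
position: [584.7, -272.6, 63.7]
ee_rot: [-0.001, 1.0, -0.0, 0.001]
contact_force: [1.2, 0.8, 4.0]
gripper_width: 7.7
grasp_force: 59.6
```

servo_tool(commands=[[[255,0,0,0,0,0,0],[255,0,0,0,0,0,0],[255,0,0,0,0,0,0]]])

```text
clock: 8.8
position: [584.7, -272.6, 63.7]
ee_rot: [-0.003, 1.0, -0.0, 0.001]
contact_force: [1.9, 0.1, 5.5]
gripper_width: 7.8
grasp_force: 59.9
```

servo_tool(commands=[[[0,0,0,0,0,0,0],[0,0,0,0,0,0,0],[0,0,0,0,0,0,0],[0,0,0,0,0,0,0],[0,0,0,0,0,0,0],[0,0,0,-0.03,0,0,0],[0,0,0,-0.04,0,0,0],[0,0,0,-0.04,0,0,0],[0,0.005,0.038,0,0,0,0],[0,0.005,0.038,0,0,0,0]]])

```text
clock: 9.63
position: [574.9, -197.3, 175.8]
ee_rot: [0.0, 1.0, -0.0, 0.003]
contact_force: [0.4, 1.2, -1.0]
gripper_width: 85.4
grasp_force: 0.0
```

servo_tool(commands=[[[0,0.005,0.038,0,0,0,0],[0,0.005,0.038,0,0,0,0],[0,0.005,0.038,0,0,0,0],[0,0.005,0.038,0,0,0,0],[0,0.005,0.038,0,0,0,0],[0,0.005,0.038,0,0,0,0],[0,0.005,0.038,0,0,0,0],[0,0.005,0.038,0,0,0,0],[0,0.006,0.038,0,0,0,0],[0,0.006,0.038,0,0,0,0]]])

```text
clock: 10.47
position: [519.5, 185.0, 172.8]
ee_rot: [-0.002, 1.0, -0.0, -0.0]
contact_force: [0.7, 0.2, 0.2]
gripper_width: 85.5
grasp_force: 0.0
```

servo_tool(commands=[[[0,0,0,0,0,0,-7.1],[0,0,0,0,0,0,-7.1],[0,0,0,0,0,0,-7.1],[0,0,0,0,0,0,-7.1],[0,0,0,0,0,0,-7.1],[0,0,0,0,0,0,-7.1],[0,0,0,0,0,0,-7.1],[0,0,0,0,0,0,-7.1],[0,0,0,0,0,0,-7.1],[0,0,0,0,0,0,-7.1]]])

```text
clock: 11.3
position: [520.1, 183.2, 172.6]
ee_rot: [-0.584, 0.811, 0.0, -0.0]
contact_force: [-0.3, -0.5, 0.1]
gripper_width: 85.2
grasp_force: 0.0
```

servo_tool(commands=[[[0,0,0,0,0,0,-7],[0,0,0,0,0,0,0],[0,0,0,0,0,0,0],[0,0,0,0,0,0,0]]])

```text
clock: 11.63
position: [520.3, 183.3, 172.7]
ee_rot: [-0.629, 0.777, 0.0, -0.0]
contact_force: [-0.1, 0.0, -0.2]
gripper_width: 85.5
grasp_force: 0.0
```

```bash
python3 - <<'E'
from m import *
t=cams.get_image("top"); s=cams.get_image("side"); st=arm.read_state(); p=st["position"]; e=st["ee_rot"]
print(p.round(1),np.degrees(2*np.arctan2(e[1],e[0])))
r=meas(t)[0]; print("wing top",rect(t,big(r,400,205,435,248),96))
r=meas(s)[0]; c=big(r,405,275,450,330); print("side wing",cv2.boundingRect(c.astype(np.int32)), c.mean(0))
for a in(0,8,-8):
  d=22*np.array([np.cos(np.radians(a)),np.sin(np.radians(a))]); print(a,*[proj(s,[583.5+k*d[0],-272.5+k*d[1],96]).round(1) for k in(1,-1)])
E
```

```text
[520.3 183.3 172.7] 258.07590686215474
wing top ((582.0974731445312, -271.9215393066406), (5.586656093597412, 42.39634704589844), 89.89582824707031)
side wing (420, 293, 14, 14) [427.34285714 300.02857143]
0 [433.3 292.2] [420.3 303.8]
8 [432.2 291.4] [421.5 304.6]
-8 [434.4 293. ] [419.3 302.9]
```

The wing now measures about 0° (42 mm long across both views), aligned with the marks. Next I descend on the pull.

servo_tool(commands=[[[0,-0.002,-0.0016,0.03,0,0,0],[0,0,0,0.03,0,0,0],[0,0,0,0.03,0,0,0],[0,0,0,0.03,0,0,0],[0,0,0,0.02,0,0,0],[0,0,0,0.012,0,0,0],[0,0,0,0.008,0,0,0],[0,0,0,0,0,0,0],[0,0,0,0,0,0,0],[0,0,0,0,0,0,0]]])

```text
clock: 12.57
position: [523.2, 185.6, 13.9]
ee_rot: [-0.63, 0.776, -0.0, 0.001]
contact_force: [-0.4, 0.1, 0.6]
gripper_width: 85.4
grasp_force: 0.0
```

servo_tool(commands=[[[100,0,0,0,0,0,0],[180,0,0,0,0,0,0],[255,0,0,0,0,0,0],[255,0,0,0,0,0,0],[255,0,0,0,0,0,0],[255,0,0,0,0,0,0],[255,0,0,0,0,0,0],[255,0,0,0,0,0,0],[255,0,0,0,0,0,0],[255,0,0,0,0,0,0]]])

```text
clock: 13.4
position: [522.9, 185.2, 13.4]
ee_rot: [-0.631, 0.776, -0.0, 0.001]
contact_force: [0.4, -0.2, 4.8]
gripper_width: 12.0
grasp_force: 61.8
```

servo_tool(commands=[[[255,0,0,-0.005,0,0,0],[255,0,0,-0.015,0,0,0],[255,0,0,-0.025,0,0,0],[255,0,0,-0.03,0,0,0],[255,0,0,-0.03,0,0,0],[255,0,0,-0.03,0,0,0],[255,0,0,-0.02,0,0,0],[255,0,0,-0.01,0,0,0],[255,0,0,0,0,0,-6],[255,0,0,0,0,0,-6]]])

```text
clock: 14.23
position: [520.9, 184.7, 176.5]
ee_rot: [0.71, -0.705, -0.001, 0.001]
contact_force: [0.8, -0.7, -4.9]
gripper_width: 12.2
grasp_force: 60.5
```

servo_tool(commands=[[[255,0.01,-0.0015,0,0,0,0],[255,0.02,-0.003,0,0,0,0],[255,0.03,-0.0045,0,0,0,0],[255,0.03,-0.0045,0,0,0,0],[255,0.03,-0.0045,0,0,0,0],[255,0.03,-0.0045,0,0,0,0],[255,0.03,-0.0045,0,0,0,0],[255,0.03,-0.0045,0,0,0,0],[255,0.03,-0.0045,0,0,0,0],[255,0.03,-0.0045,0,0,0,0]]])

```text
clock: 15.07
position: [562.0, -86.7, 175.7]
ee_rot: [-0.707, 0.707, 0.002, -0.001]
contact_force: [0.5, -0.1, -5.3]
gripper_width: 12.2
grasp_force: 60.5
```

servo_tool(commands=[[[255,0.03,-0.0045,0,0,0,0],[255,0.03,-0.0045,0,0,0,0],[255,0.03,-0.0045,0,0,0,0],[255,0.02,-0.003,0,0,0,0],[255,0.015,-0.0025,0,0,0,0],[255,0,0,0,0,0,0],[255,0,0,0,0,0,0],[255,0,0,0,0,0,0]]])

```text
clock: 15.73
position: [582.3, -209.3, 176.7]
ee_rot: [0.708, -0.706, -0.001, 0.0]
contact_force: [-0.2, 0.6, -3.5]
gripper_width: 11.9
grasp_force: 60.6
```

```bash
python3 - <<'E'
from m import *
t=cams.get_image("top"); s=cams.get_image("side"); st=arm.read_state(); p=st["position"]; e=st["ee_rot"]
print(p.round(1),np.degrees(2*np.arctan2(e[1],e[0])),st["contact_force"].round(1),st["gripper_width"],st["grasp_force"])
w=meas(s)[3]; u,v=proj(s,p).astype(int); print(u,v)
c=big(w,u-90,v-70,u+90,v+80); h=cv2.convexHull(c.astype(np.int32))
z=p[2]-13.4+4; print("panel side",rect(s,h[:,0,:],z+4))
q=cv2.approxPolyDP(h,4,True)[:,0,:]; print([(a.tolist(),onz(s,*a,z+4).round(1).tolist()) for a in q])
cv2.imwrite("pics/crop5.png",cv2.resize(s["frame"][160:360,320:500],None,fx=3,fy=3,interpolation=cv2.INTER_CUBIC))
E
```

```text
[ 582.7 -208.8  177.4] -89.79157978343096 [ 0.6  0.2 -5. ] 12.200091256926822 60.55172324180603
408 257
panel side ((579.3873291015625, -208.47531127929688), (120.70591735839844, 189.93382263183594), 0.10346003621816635)
[([356, 250], [523.0, -114.1, 172.0]), ([369, 240], [563.7, -114.0, 172.0]), ([428, 248], [638.1, -218.0, 172.0]), ([459, 271], [635.7, -302.8, 172.0]), ([422, 302], [520.2, -299.6, 172.0])]
```

View pics/crop5.png

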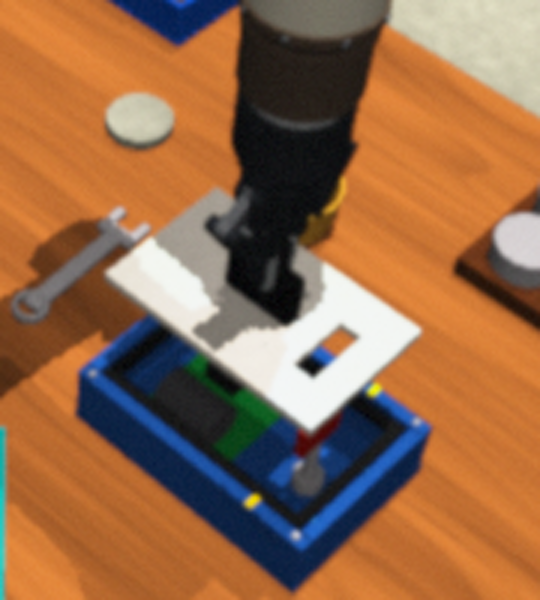

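The panel is held level with its slot over the wing side. The correction needed is about +2 mm in x and -4 mm in y. I'll shift, descend to just above the wing and re-check.

servo_tool(commands=[[[255,0.0042,-0.002,0,0,0,0],[255,0,0,0.015,0,0,0],[255,0,0,0.02,0,0,0],[255,0,0,0.015,0,0,0],[255,0,0,0.006,0,0,0],[255,0,0,0,0,0,0],[255,0,0,0,0,0,0],[255,0,0,0,0,0,0],[255,0,0,0,0,0,0]]])

```text
clock: 16.58
position: [586.1, -214.1, 123.3]
ee_rot: [0.708, -0.706, 0.001, -0.001]
contact_force: [-0.5, 0.6, -5.1]
gripper_width: 12.5
grasp_force: 60.5
```

```bash
python3 - <<'E'
from m import *
s=cams.get_image("side"); st=arm.read_state(); p=st["position"]; e=st["ee_rot"]
print(p.round(1),np.degrees(2*np.arctan2(e[1],e[0])),st["contact_force"].round(1),st["gripper_width"])
w=meas(s)[3]; u,v=proj(s,p).astype(int)
c=big(w,u-90,v-70,u+90,v+80); h=cv2.convexHull(c.astype(np.int32))
for z in (p[2]-13.4+8,p[2]-13.4+5): print("panel side",z,rect(s,h[:,0,:],z))
y=meas(s)[1]
for n,bx in(("mk1",(435,280,455,300)),("mk2",(395,318,412,335))):
    c=big(y,*bx).mean(0); print(n,c,onz(s,*c,60))
cv2.imwrite("pics/crop6.png",cv2.resize(s["frame"][200:360,330:480],None,fx=3.7,fy=3.7,interpolation=cv2.INTER_CUBIC))
E
```

```text
[ 585.9 -214.1  123.2] -89.8190363468348 [-0.8  0.3 -4.7] 12.001199644741034
panel side 117.76961714038931 ((583.1624755859375, -212.96417236328125), (120.74896240234375, 190.20472717285156), 0.3110763132572174)
panel side 114.76961714038931 ((585.1243896484375, -211.67691040039062), (121.10997009277344, 190.77342224121094), 0.3110542297363281)Traceback (most recent call last):
  File "<stdin>", line 9, in <module>
  File "m.py", line 5, in big
    c=cv2.findContours(m,cv2.RETR_EXTERNAL,cv2.CHAIN_APPROX_NONE)[0]; return max(c,key=cv2.contourArea)[:,0,:].astype(float)
                                                                             ~~~^^^^^^^^^^^^^^^^^^^^^^^
ValueError: max() iterable argument is empty
```

In the side view the panel sits within 1–2 mm of target. Small correction, then lower with force checks.

servo_tool(commands=[[[255,-0.0003,0.0012,0,0,0,0],[255,0,0,0.006,0,0,0],[255,0,0,0.006,0,0,0],[255,0,0,0.006,0,0,0],[255,0,0,0.004,0,0,0],[255,0,0,0.002,0,0,0],[255,0,0,0,0,0,0],[255,0,0,0,0,0,0]]])

```text
clock: 17.3
position: [583.9, -213.8, 97.6]
ee_rot: [0.708, -0.706, -0.0, 0.0]
contact_force: [0.2, -0.1, -4.4]
gripper_width: 12.0
grasp_force: 60.5
```

```bash
python3 - <<'E'
from m import *
s=cams.get_image("side"); st=arm.read_state(); print(st["position"].round(1),st["contact_force"].round(1))
cv2.imwrite("pics/crop6.png",cv2.resize(s["frame"][200:360,330:480],None,fx=3.7,fy=3.7,interpolation=cv2.INTER_CUBIC))
E
```

```text
[ 584.1 -213.8   97.9] [ 0.   0.2 -3.7]
```

View pics/crop6.png

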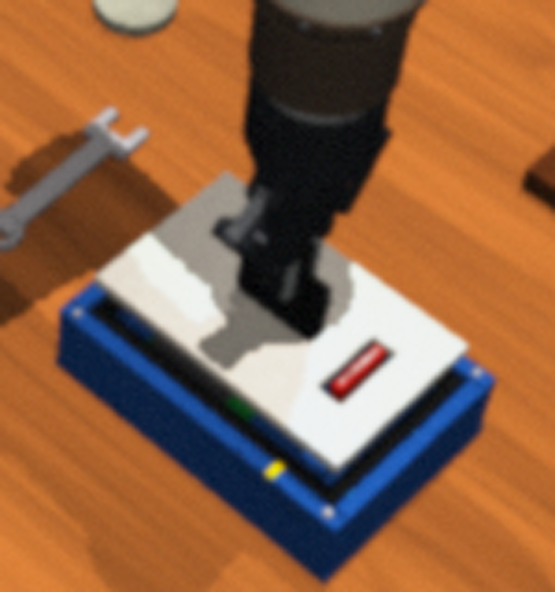

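The wing is coming up through the slot, centred at about (360,370) in the crop. Continuing down.

servo_tool(commands=[[[255,0,0,0.005,0,0,0],[255,0,0,0.005,0,0,0],[255,0,0,0.005,0,0,0],[255,0,0,0.004,0,0,0],[255,0,0,0.002,0,0,0],[255,0,0,0,0,0,0],[255,0,0,0,0,0,0]]])

```text
clock: 17.93
position: [583.9, -213.7, 76.6]
ee_rot: [0.708, -0.706, -0.0, 0.0]
contact_force: [-0.2, 0.0, -4.3]
gripper_width: 12.2
grasp_force: 60.5
```

servo_tool(commands=[[[255,0,0,0.002,0,0,0],[255,0,0,0.002,0,0,0],[255,0,0,0.002,0,0,0],[255,0,0,0.001,0,0,0],[255,0,0,0,0,0,0],[255,0,0,0,0,0,0]]])

```text
clock: 18.43
position: [584.0, -213.7, 70.5]
ee_rot: [0.708, -0.706, 0.0, -0.0]
contact_force: [-1.7, 0.6, -0.9]
gripper_width: 12.1
grasp_force: 61.1
```

The force has changed at z 70.5, which is exactly the seal height. Now pressing home.

servo_tool(commands=[[[255,0,0,0.0015,0,0,0],[255,0,0,0.0015,0,0,0],[255,0,0,0.001,0,0,0],[255,0,0,0.001,0,0,0],[255,0,0,0.001,0,0,0],[255,0,0,0,0,0,0],[255,0,0,0,0,0,0],[255,0,0,0,0,0,0]]])

```text
clock: 19.1
position: [584.0, -213.8, 65.4]
ee_rot: [0.708, -0.706, 0.0, -0.0]
contact_force: [-4.2, 2.7, 7.2]
gripper_width: 11.9
grasp_force: 62.2
```

servo_tool(commands=[[[255,0,0,0.001,0,0,0],[255,0,0,0.001,0,0,0],[255,0,0,0,0,0,0],[255,0,0,0,0,0,0],[255,0,0,0,0,0,0]]])

```text
clock: 19.52
position: [584.1, -213.8, 65.3]
ee_rot: [0.709, -0.706, 0.001, -0.0]
contact_force: [-6.4, 4.4, 16.7]
gripper_width: 12.0
grasp_force: 63.3
```

At the hard stop: force rose from 7 to 17 N over 0.1 mm. I'll hold and verify.

servo_tool(commands=[[[255,0,0,0.0005,0,0,0],[255,0,0,0,0,0,0],[255,0,0,0,0,0,0],[255,0,0,0,0,0,0],[255,0,0,0,0,0,0],[255,0,0,0,0,0,0],[255,0,0,0,0,0,0],[255,0,0,0,0,0,0]]])

```text
clock: 20.18
position: [584.1, -213.8, 65.3]
ee_rot: [0.709, -0.706, 0.001, -0.0]
contact_force: [-9.3, 5.7, 17.9]
gripper_width: 12.4
grasp_force: 63.5
```

```bash
python3 - <<'E'
from m import *
s=cams.get_image("side"); st=arm.read_state(); print(st["position"].round(1),st["contact_force"].round(1),st["wrist_torque"].round(2))
w=meas(s)[3]; c=big(w,335,240,470,355); h=cv2.convexHull(c.astype(np.int32)); print(rect(s,h[:,0,:],60))
cv2.imwrite("pics/crop7.png",cv2.resize(s["frame"][220:360,330:480],None,fx=4,fy=4,interpolation=cv2.INTER_CUBIC))
E
```

```text
[ 584.1 -213.8   65.3] [-7.5  4.7 18.3] [ 1.41  2.39 -0.08]
((581.299560546875, -212.06427001953125), (121.83152770996094, 191.17935180664062), 0.13067570328712463)
```

View pics/crop7.png

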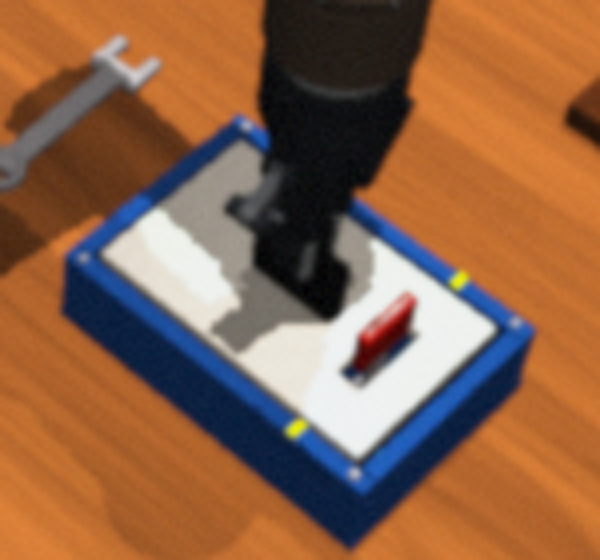

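The panel sits flush inside the rim all round, the wing stands up through the slot at crop (385,330) in line with the yellow marks, and the gripper is still pressing at 18 N. Handing in.

```bash
python3 -c "
from bench import ticket
print(ticket.job_done())"
```

```text
the job is handed in; nothing more can be done
None
```

The job is handed in at about 20 s: the fastener is turned in line with the index marks, and the white panel is fitted with the wing through its slot, flush with the rim and still held pressed home by the gripper at about 18 N.

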